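# Scoop stray tube racks from under a low lab shelf

### The arm

A 7-joint arm with a two-finger parallel gripper is mounted at the origin on the work surface. World frame = base frame: x ahead of the robot, y to its left, z up, the work surface at z = 0. Lengths are in mm, angles in rad, forces in N, time in s.
With the tool pointing down it reaches from about 425 to 875 mm from the base axis. Payload 4.7 kg.
Tool frame: the origin (TCP) lies midway between the tips of the shut fingers; the grasp point (between the pads) lies 19 mm behind it (pinch_z is the distance from the TCP to the grasp point, in mm); z points along the fingers, y is the direction in which the jaws open and shut (so a half turn about z gives the same grasp; the last joint's range is limited). The gripper opens to 85 mm and grips with 20 to 120 N. Pads are 22 mm wide; open, the fingers measure 114 mm over their backs; the gripper's body (76 mm by 85 mm) begins 54 mm behind the grasp point. The pads swing forward as they close: fully open they stand 13 mm farther back than shut.
Start: joints at [-1.264, 0.321, -0.07, 1.45, 0.023, 1.371, -0.057], TCP at [187.639, 622.347, 231.349] pointing down, gripper open.
Joint ranges: [-2.86, 2.86], [-0.3, 2.09], [-1.38, 1.24], [0.06, 2.45], [-1.56, 4.7], [0.09, 2.05], [-2.69, 2.69]. Speed limits (rad/s): [2.57, 2.57, 3.14, 3.14, 3.14, 3.14, 3.14].

### API

Orientations are given as a rotation vector (axis times angle).
In Python, from station import * gives the robot as it stands.
- The arm moves only by the shell command python3 -m handwheel 'ROWS' [FORCE]. ROWS is text: rows parted by semicolons, each of 7 numbers parted by spaces: the turn, a rotation vector about the world's x, y, z in units of 8 degrees (1.0 is 8 degrees), then the shift along the world's x, y, z in units of 30 mm (1.0 is 30 mm), then the closure in counts, from 0 (fully open) to 255 (shut). A call has 1 to 20 rows; each row is the pose to reach, as a shift and turn from the pose commanded when the call began; what a row does not reach only later rows make up. A row lasts 1/10 s, in which the tool goes at most 50 mm and 8.59 degrees, less where a joint would pass 70% of its speed; a pose out of reach is approached as far as the arm can. A call with a gripper value outside its range is refused whole. The fingers move at their own pace and stop on an object; FORCE is the grip in N (left out, the last holds). Time passes only in rows, so rows that repeat a pose let the fingers close. It gives the time, the measured TCP pose, the force and the opening at its end, in the units of the state.
- state(): the state, without advancing time (a new reading comes with each control period).
- capture(name): name is "scene" or "top" or "wrist"; returns a dict with "img" (420x560x3 uint8, red, green, blue), "mtx" (3x3 intrinsics, pixels), "k1" (the pictures are not rectified: a ray, as slopes to the right and down, at radius r is drawn at 1 + k1 r^2 times it, then the intrinsics apply), "world_from_camera" (4x4, takes a point from camera to world coordinates). Camera axes: x right, y down, z forward; pixel columns grow to the right and rows downward; lengths in mm; the calibration is good to about 2 mm. A picture is of the moment at which its call begins. There is no depth.
- hand_in(): hands the job in, once; it reports no verdict.
The state is a dict: "time": time; "joints": joint angles; "joint_vel": joint speeds; "joint_torque": joint torques, N m; "tcp_pos": TCP position; "tcp_rot": TCP orientation; "wrist_force": force on the tool from outside, world axes, zero at the start; "moment": the same for the moment, N m; "grip_width": finger opening in mm.
Only numpy, scipy, OpenCV 4.12 (cv2) and the standard library are available. Lean on these libraries where they do the work, as an engineer would, in place of code of your own. Each camera call takes 0.05 s, during which the arm holds its last target. There are 200 camera calls.

### The job

Two low tube racks, one pink and one green, have slid to the back of the low shelf. With the long-handled scoop, and without touching the racks by hand, reach in under the clear upper board without striking it, draw both racks out so that they lie flat and right way up in the blue tray in front, and lay the scoop back in its forked rest. Do not press hard on the shelf, and leave everything else standing where it is.

Things in the scene. Friction and masses are not known exactly. Their poses are not given: they have to be found in the camera images.
- shelf: Low grey shelf, fixed. Origin: bench height, middle of the deck's front edge; +x points level into the shelf, y along the front, z up. Deck x 0 to 190, y -185 to 185 mm, top 22 mm above the bench. Rail at the back (x 184 to 190 mm), 14 mm above the deck. 12 mm round posts at x 30 and 185, y -176 and 176 mm, 172 mm high. Ends and back are open.
- canopy: The overhang: clear board with an orange front edge, fixed above the deck, axes parallel to the shelf's, origin straight above the shelf's. The origin's height is the board's underside (138 to 144 mm above the bench, differs each run); 8 mm thick (edge 12 mm), covers x 20 to 200, y -190 to 190 mm. A jar stands on it near the back. Do not strike it.
- tray: Blue tray, fixed, butted against the deck's front. Origin: under its middle; axes parallel to the shelf's. 134 mm in x by 320 mm in y, floor top 8 mm above the bench, walls 4 mm thick and 28 mm high on three sides; none towards the shelf (+x), so things drawn off the deck drop 14 mm onto its floor.
- pink_rack: Loose pink rack, a flat block with two rows of holes: 34 mm (x) by 90 mm (y) by 10 mm high, about 36 to 68 g. Origin: centre of the underside; z up. Starts on the deck, its y roughly along the shelf's y (within 0.2 rad), centre 70 to 95 mm in from the front edge, 68 to 85 mm to one side of the shelf's middle; the green rack is on the other side.
- green_rack: Loose green rack, the same as the pink one.
- scoop: Long-handled drag scoop, 0.27 to 0.4 kg. Origin: middle of the grip, where to grasp it; +x along the handle to the blade, z up. Grip: black bar 24 mm wide, 24 mm high, x -85 to 100 mm. Then a 12 mm rod steps down to 20 mm below the grip's axis (x 130 mm) and runs level to the head. Balance point about 65 mm ahead of the origin. Starts in its rest.
- rest: Grey forked rest, fixed. Origin: bench height, under the place of the scoop's origin; +x as the scoop's, towards the blade. Two 12 mm thick forks at x -60 and 85 mm with slots 36 mm wide, flared at the top; slot floors 110 mm, tips 136 mm above the bench. The scoop at rest has its origin 122 mm above the bench.
- jar: Bystander: jar, 52 mm diameter, 70 mm high, on the clear board near its back. Origin: centre of the underside.
- tip_box: Bystander: blue box of green pipette tips, 80 x 120 x 74 mm, on the bench. Origin: centre of the underside.
- purple_rack: Bystander: purple stepped rack, 90 x 160 x 52 mm, on the bench. Origin: centre of the underside.
- sharps_pot: Bystander: yellow pot, 90 mm diameter, 110 mm high. Origin: centre of the underside.
- beaker: Bystander: glass beaker, 70 mm diameter, 90 mm high. Origin: centre of the underside.
- scoop_head (a point): Middle of the scoop's black head, 250 mm along +x from the scoop's origin and 28 mm below the grip's axis. The head is x 244 to 256 mm, 40 mm wide, its top 8 and its underside 48 mm below the grip's axis. It carries the blade.
- blade_mid (a point): Nominal middle of the blade, a point fixed 258 mm ahead of and 60 mm below the scoop's origin, whatever the blade's setting. Yellow upright plate across the handle, x 257 to 260 mm from the scoop's origin, 126 mm wide, 34 mm high; 18 mm cheeks at its ends point back to the handle, 120 mm clear between. Clamped in slots: its lower lip is 60 to 100 mm below the grip's axis, differs each run and is not reported: find the deck by touch.
Mind the look-alikes: they are no part of the job. What is shaped like the rest but red is not meant.

How it is judged:
By the outcome, as a careful person would: the job done as asked, in the order asked, and still so for the second after the job is handed in, with the robot touching nothing.
It also fails if it takes over 64 s, if anything falls off the work surface, if the arm or the gripper's body presses on something with over 40 N, if the wrist force passes 120 N, or if a joint passes its speed limit or range.

## Working session

There is one attempt and no reset: what is moved stays moved. The work goes in short steps, Python scripts to look and compute and a shell command to move; the robot and the scene stay as the last step left them, time stands still between calls to the robot, and variables do not carry over. Pictures are saved under pics/ and viewed, about 8 in all and at most 12, crops included, and the job is handed in when it is done.

```bash
ls; mkdir -p pics
python3 - <<'E'
from station import *
import cv2,numpy as np
for n in("scene","top"):
    c=capture(n);cv2.imwrite(f"pics/{n}0.png",cv2.resize(c["img"][:,:,::-1],(800,600),interpolation=cv2.INTER_CUBIC))
    print(n,c["mtx"].tolist(),c["k1"],np.round(c["world_from_camera"],3).tolist())
print(state())
E
```

```text
pics
scene [[462.33673841116956, 0.0, 281.351179846928], [0.0, 462.33673841116956, 201.20845503405837], [0.0, 0.0, 1.0]] 0.005118293261258347 [[-0.777, 0.503, -0.378, 1049.812], [0.629, 0.607, -0.486, 694.818], [-0.015, -0.616, -0.788, 1142.716], [0.0, 0.0, 0.0, 1.0]]
top [[387.4288026673167, 0.0, 273.6375402190853], [0.0, 387.4288026673167, 209.99376896121305], [0.0, 0.0, 1.0]] -0.09086596686346035 [[-0.004, -0.997, 0.074, 478.525], [-1.0, 0.006, 0.027, 54.384], [-0.027, -0.074, -0.997, 1065.998], [0.0, 0.0, 0.0, 1.0]]
{'time': 0.1, 'joints': array([-1.26389581,  0.32175805, -0.07007248,  1.45156341,  0.02259803,
        1.37078856, -0.05689138]), 'joint_vel': array([ 6.41355952e-04, -2.53590600e-03, -8.42673423e-04, -2.26497914e-03,
        1.57479933e-06,  1.76884198e-04,  1.21841728e-03]), 'joint_torque': array([-5.16445780e-04, -4.94879186e+01, -3.84343173e-01, -3.15210414e+01,
        1.30401127e-02,  7.41476164e-03, -3.11602946e-05]), 'tcp_pos': array([187.52567299, 621.85825025, 230.32158166]), 'tcp_rot': array([-4.58227182e-01, -3.10783394e+00,  2.70725433e-03]), 'wrist_force': array([-0.00225858,  0.06005125, -0.70537208]), 'moment': array([ 0.00433866,  0.00304884, -0.00358431]), 'grip_width': 85.3284075735901}
```

View pics/scene0.png

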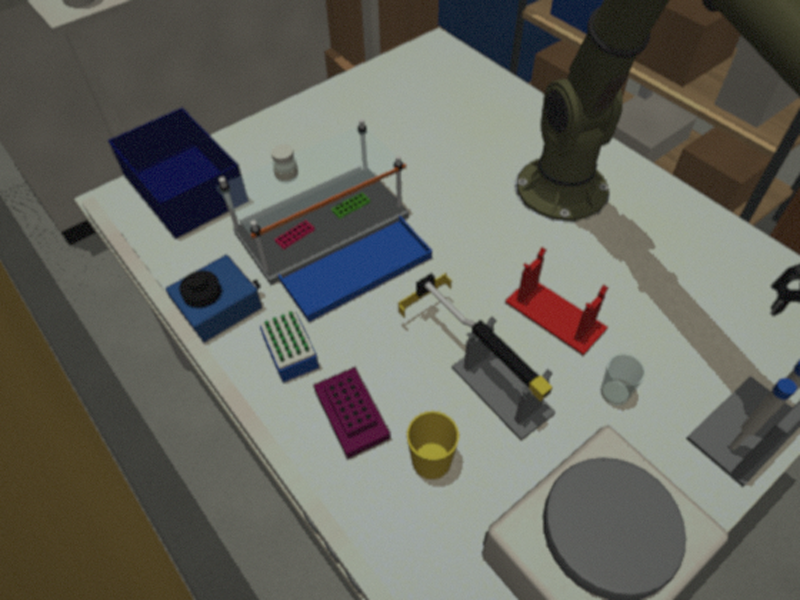

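View pics/top0.png

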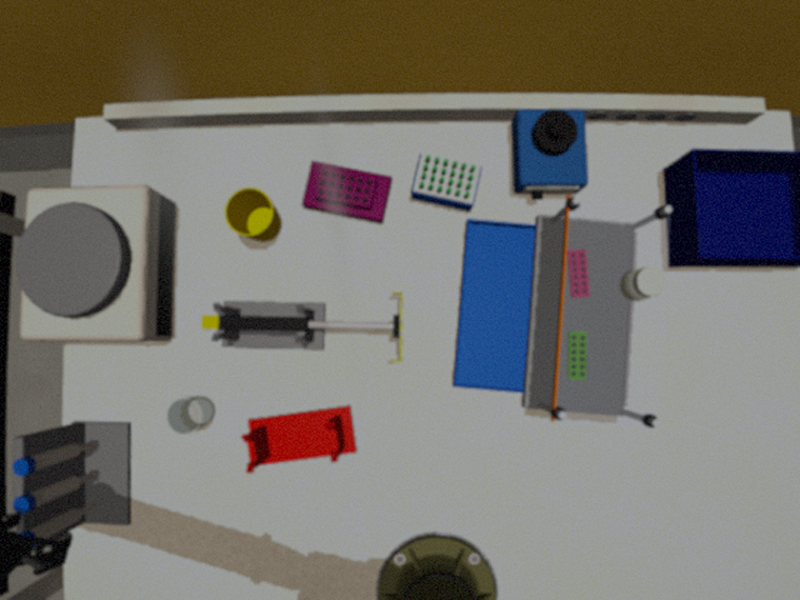

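The top view shows the scoop at about (202–400, 325), its tail cap at (210, 322) and its blade at x=400. The pink rack is at (579, 273), the green at (578, 355), the tray at about (455–535, 220–390) and the deck's front edge at (538, 216)–(525, 412). The red fork at (300, 437) is the decoy.

```bash
cat > h.py <<'E'
from station import *
import cv2,numpy as np
def ray(c,uv):
    m=c["mtx"];d=np.array([(uv[0]-m[0,2])/m[0,0],(uv[1]-m[1,2])/m[1,1]]);s=d.copy()
    for _ in range(8): s=d/(1+c["k1"]*(s@s))
    T=c["world_from_camera"];return T[:3,3],T[:3,:3]@np.r_[s,1]
def at(c,uv,z):
    o,d=ray(c,uv);return o+d*(z-o[2])/d[2]
def big(p): return (np.array(p,float)+.5)*.7-.5
def proj(c,P):
    T=c["world_from_camera"];p=T[:3,:3].T@(np.asarray(P,float)-T[:3,3]);s=p[:2]/p[2];s=s*(1+c["k1"]*(s@s))
    return s@np.diag([c["mtx"][0,0],c["mtx"][1,1]])+c["mtx"][:2,2]
def mask(c,h0,h1,s0,v0,box=None):
    h=cv2.cvtColor(c["img"],cv2.COLOR_RGB2HSV);m=cv2.inRange(h,(h0,s0,v0),(h1,255,255))
    if box is not None:
        k=np.zeros_like(m);x0,y0,x1,y1=[int(v*.7) for v in box];k[y0:y1,x0:x1]=255;m&=k
    return m
def rect(c,m,z):
    """min-area rect of mask on the plane z: centre, size, angle"""
    ys,xs=np.nonzero(m);P=np.array([at(c,(x,y),z)[:2] for x,y in zip(xs,ys)],np.float32)
    return len(xs),[np.round(v,1) for v in cv2.minAreaRect(P)],np.round(P.mean(0),1)
E
python3 - <<'E'
from h import *
t=capture("top")
print("pink",rect(t,mask(t,155,179,90,60,(560,240,600,305)),32))
print("green",rect(t,mask(t,40,80,90,60,(560,320,600,390)),32))
print("blade",rect(t,mask(t,18,35,70,60,(380,280,415,375)),50))
print("cap",rect(t,mask(t,18,35,100,60,(195,305,225,340)),122))
print("tray",rect(t,mask(t,100,125,120,60,(445,210,540,400)),10))
for n,p,z in [("deckF+",(538,216),22),("deckF-",(525,412),22),("deckB+",(635,222),22),("deckB-",(629,415),22),("restA",(216,301),3),("restB",(325,302),3),("restC",(324,350),3),("restD",(215,347),3),("ora+",(571,199),145),("ora-",(555,420),145),("gripend",(312,324),122),("trayFL",(468,220),20),("trayFR",(454,386),20)]:
    print(n,at(t,big(p),z).round(1))
s=capture("scene")
for n,p in [("bladeR",(449,281)),("bladeL",(400,305))]:
    o,d=ray(s,big(p)); print(n,[at(s,big(p),z).round(0).tolist() for z in(30,50,70)])
cv2.imwrite("pics/c1.png",np.hstack([cv2.resize(s["img"][180:300,255:400,::-1],None,fx=2.7,fy=4/1.5,interpolation=2),cv2.resize(t["img"][185:305,140:290,::-1],None,fx=2.6,fy=4/1.5,interpolation=2)]))
E
```

```text
pink (397, [array([ 605.1, -270.4]), array([89. , 35.2]), np.float64(3.7)], array([ 605. , -270.1], dtype=float32))
green (311, [array([ 450.7, -264.7]), array([32.4, 87.7]), np.float64(88.7)], array([ 450.1, -262.9], dtype=float32))
blade (111, [array([505.7,  70.8]), array([ 17.9, 128.6]), np.float64(88.6)], array([501.7,  66.8], dtype=float32))
cap (111, [array([513.4, 394.6]), array([30.8, 19.9]), np.float64(89.9)], array([513.2, 393.8], dtype=float32))
tray (5664, [array([ 547.6, -115.7]), array([132.9, 320.1]), np.float64(84.6)], array([ 546. , -115.5], dtype=float32))
deckF+ [ 716.6 -199.7   22. ]
deckF- [ 345.4 -167.    22. ]
deckB+ [ 704.8 -388.5   22. ]
deckB- [ 337.1 -364.4   22. ]
restA [558.2 426.7   3. ]
restB [555. 211.   3.]
restC [462.5 212.6   3. ]
restD [468.2 427.1   3. ]
ora+ [ 717.9 -227.2  145. ]
ora- [ 347.4 -190.5  145. ]
gripend [508.8 215.8 122. ]
trayFL [709.8 -65.4  20. ]
trayFR [394.5 -34.7  20. ]
bladeR [[426.0, 59.0, 30.0], [438.0, 70.0, 50.0], [449.0, 82.0, 70.0]]
bladeL [[548.0, 42.0, 30.0], [557.0, 53.0, 50.0], [566.0, 65.0, 70.0]]
```

View pics/c1.png

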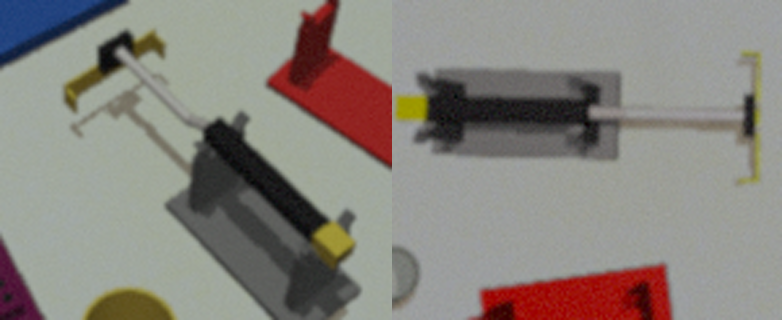

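The crop shows the scoop lying in the grey rest, handle along -y with about 1.4° of yaw, and the blade's lower edge at roughly z 45. I'm moving above the grip now.

```bash
python3 -m handwheel '0 0 -0.6 0.7 -0.6 0 0;0 0 -1.4 1.6 -1.5 0 0;0 0 -2.3 2.6 -2.5 0 0;0 0 -3.2 3.7 -3.5 0 0;0 0 -4.1 4.8 -4.5 0 0;0 0 -5 5.9 -5.5 0 0;0 0 -5.9 7 -6.5 0 0;0 0 -6.8 8.1 -7.5 0 0;0 0 -7.7 9.1 -8.5 0 0;0 0 -8.5 10 -9.3 0 0;0 0 -9.1 10.5 -9.9 0 0;0 0 -9.33 10.8 -10.1 0 0;0 0 -9.33 10.8 -10.1 0 0'
python3 - <<'E'
from h import *
w=capture("wrist")
print(state()["tcp_pos"],w["world_from_camera"].round(2).tolist())
im=w["img"][:,:,::-1].copy()
for y in (404,319,219,62):
    u=proj(w,(511.5-(319-y)*.024,y,134));print(y,u)
    cv2.circle(im,tuple(int(v) for v in u),3,(0,0,255),1)
cv2.imwrite("pics/w1.png",im)
E
```

```text
time: 1.5
tcp_pos: [512.6, 318.3, 231.2]
tcp_rot: [2.25, 2.192, -0.0]
wrist_force: [0.3, 0.3, -0.3]
grip_width: 85.2
[511.24651285 320.05700656 231.14330444] [[1.0, -0.03, -0.01, 514.13], [-0.03, -0.96, -0.27, 388.71], [0.0, 0.27, -0.96, 373.93], [0.0, 0.0, 0.0, 1.0]]
404 [275.98964998  78.28755497]
319 [276.51495976 207.97551018]
219 [277.04651734 332.58752103]
62 [277.6801992  472.43439794]
```

View pics/w1.png

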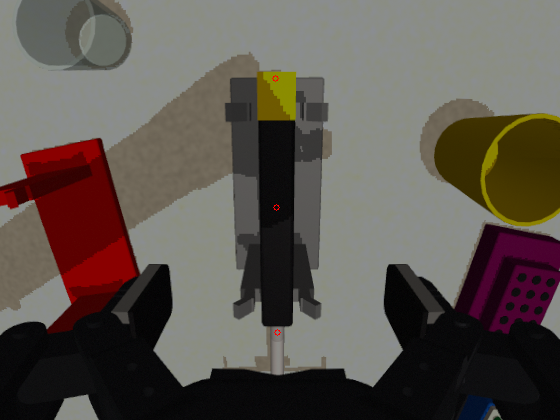

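The wrist view shows the grip's tail at row 71 and its front end at row 326, about 5 mm further in +y than estimated (origin y about 324). It is centred sideways.

```bash
python3 -m handwheel '0 0 0 0 0.15 -0.6 0;0 0 0 0 0.15 -1.5 0;0 0 0 0 0.15 -2.4 0;0 0 0 0 0.15 -3.3 0;0 0 0 0 0.15 -4 0;0 0 0 0 0.15 -4.33 0;0 0 0 0 0.15 -4.33 0;0 0 0 0 0.15 -4.33 255;0 0 0 0 0.15 -4.33 255;0 0 0 0 0.15 -4.33 255;0 0 0 0 0.15 -4.33 255;0 0 0 0 0.15 -4.33 255;0 0 0 0 0.15 -4.33 255;0 0 0 0 0.15 -4.33 255;0 0 0 0 0.15 -4.33 255' 110
```

```text
time: 3.05
tcp_pos: [512.1, 324.2, 102.5]
tcp_rot: [2.249, 2.194, 0.002]
wrist_force: [-1.3, -0.6, 6.5]
grip_width: 22.4
```

```bash
python3 -m handwheel '0 0 0 0 0 0.3 255;0 0 0 0 0 0.8 255;0 0 0 0 0 1.3 255;0 0 0 0 0 1.7 255;0 0 0 0 0 2 255;0 0 0 0.2 -0.4 2 255;0 0 -0.1 0.7 -1.2 2 255;0 0 -0.2 1.2 -2.1 2 255;0 0 -0.3 1.7 -3.1 2 255;0 0 -0.4 2.3 -4.1 2 255;0 0 -0.49 2.9 -5.2 2 255;0 0 -0.49 3.5 -6.2 2 255;0 0 -0.49 4 -7.1 2 255;0 0 -0.49 4.23 -7.6 2 255;0 0 -0.49 4.23 -7.65 2 255;0 0 -0.49 4.23 -7.65 2 255'
python3 - <<'E'
from h import *
s=state();print(s["tcp_pos"],s["wrist_force"],s["moment"],s["grip_width"])
t=capture("top");c=capture("scene");w=capture("wrist")
a=t["img"][130:310,250:470,::-1]; b=c["img"][70:250,60:330,::-1]
im=np.hstack([cv2.resize(a,(360,295),interpolation=2),cv2.resize(b,(440,295),interpolation=2)])
cv2.imwrite("pics/p1.png",np.vstack([im,cv2.resize(w["img"][:,:,::-1],(800,600))[300:,:]]))
print(rect(t,mask(t,18,35,90,60,(420,200,540,310)),115))
E
```

```text
time: 4.65
tcp_pos: [637.8, 94.9, 160.9]
tcp_rot: [-2.321, -2.114, 0.001]
wrist_force: [0.2, 0.2, -2.9]
grip_width: 22.7
[637.80682846  94.93886189 160.93655071] [ 0.19838135  0.24112212 -2.87100276] [ 0.34470239 -0.02354735 -0.00061286] 22.734439265907348
(123, [array([ 615.4, -160.3]), array([ 22.8, 126.4]), np.float64(86.3)], array([ 617.5, -165. ], dtype=float32))
```

View pics/p1.png

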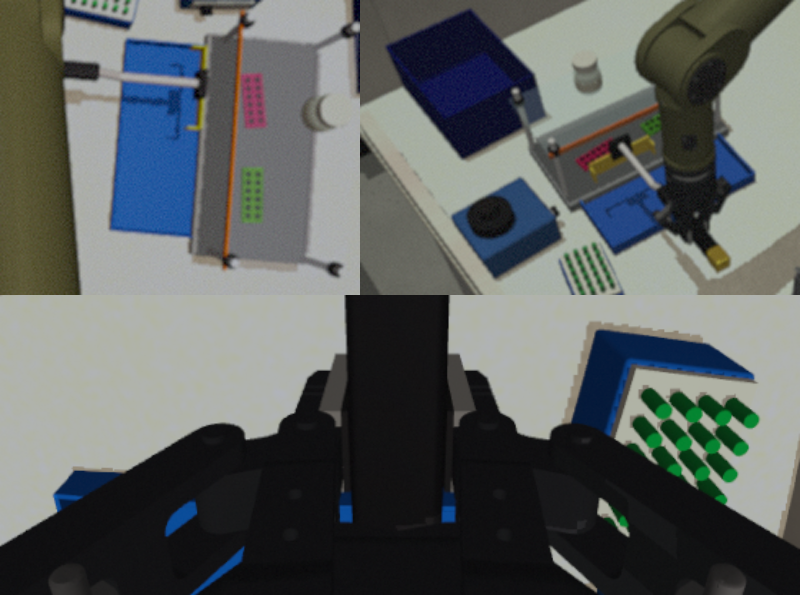

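The scoop is held. The blade is at about (616, -163), in front of the pink rack, matching the prediction within 2 mm. Next: lower in front of the canopy, move over the front deck strip, then feel for the deck.

```bash
python3 -m handwheel '0 0 0 0 0 -0.4 255;0 0 0 0 0 -0.9 255;0 0 0 0 0 -1.4 255;0 0 0 0 0 -1.68 255;0 0 0 0 0 -1.68 255;0 0 0 -0.03 -0.3 -1.68 255;0 0 0 -0.08 -0.9 -1.68 255;0 0 0 -0.13 -1.4 -1.68 255;0 0 0 -0.15 -1.66 -1.68 255;0 0 0 -0.15 -1.66 -1.68 255;0 0 0 -0.15 -1.66 -1.68 255'
python3 - <<'E'
from h import *
s=state();print(s["tcp_pos"],s["wrist_force"],s["moment"])
c=capture("scene");a=c["img"][80:220,120:300,::-1]
cv2.imwrite("pics/p2.png",cv2.resize(a,(720,560),interpolation=2))
E
```

```text
time: 5.9
tcp_pos: [634.2, 44.6, 111.3]
tcp_rot: [-2.323, -2.115, -0.001]
wrist_force: [0.1, 0.3, -3.4]
grip_width: 22.3
[634.15143109  44.5880293  111.29124159] [ 0.10086042  0.27350633 -3.37501286] [ 0.27878725 -0.09215734  0.01088737]
```

View pics/p2.png

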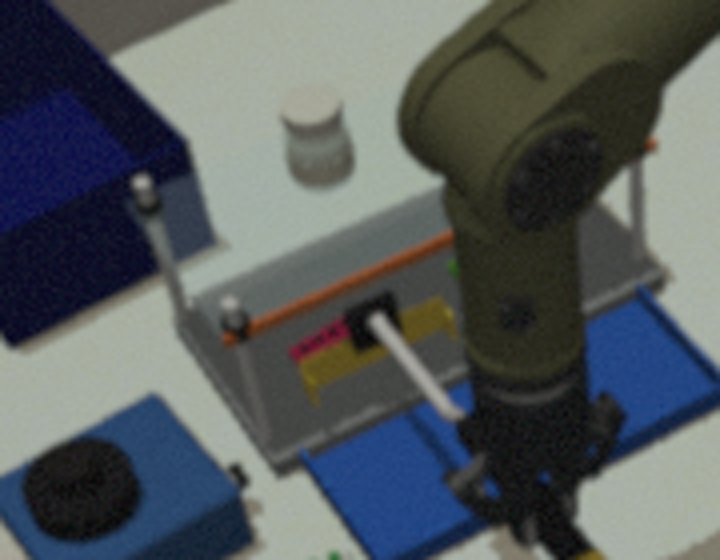

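```bash
for i in 1; do python3 -m handwheel '0 0 0 0 0 -0.1 255;0 0 0 0 0 -0.2 255;0 0 0 0 0 -0.3 255;0 0 0 0 0 -0.3 255'; python3 -c "
from station import *;print(state()['moment'])"; done; python3 -m handwheel '0 0 0 0 0 -0.1 255;0 0 0 0 0 -0.2 255;0 0 0 0 0 -0.2 255';  python3 -c "
from station import *;print(state()['moment'])"
```

```text
time: 6.35
tcp_pos: [633.5, 44.8, 101.2]
tcp_rot: [-2.321, -2.116, 0.002]
wrist_force: [-0.7, -0.3, -2.8]
grip_width: 22.4
[ 0.27758037 -0.03063492 -0.025672  ]
time: 6.65
tcp_pos: [633.7, 44.6, 95.4]
tcp_rot: [-2.322, -2.115, 0.001]
wrist_force: [-0.6, -0.1, -3.7]
grip_width: 22.8
[ 0.25415359  0.07045994 -0.01107566]
```

```bash
python3 -m handwheel '0 0 0 0 0 -0.1 255;0 0 0 0 0 -0.2 255;0 0 0 0 0 -0.2 255';  python3 -c "
from h import *;print(state()['moment']);c=capture('scene');a=c['img'][120:190,170:250,::-1]
cv2.imwrite('pics/p3.png',cv2.resize(a,(640,560),interpolation=2))"
```

```text
time: 6.95
tcp_pos: [633.6, 44.6, 89.4]
tcp_rot: [-2.322, -2.115, 0.001]
wrist_force: [-0.4, 0.6, -3.4]
grip_width: 22.5
[ 2.61780246e-01 -7.37527583e-03 -1.08936721e-04]
```

View pics/p3.png

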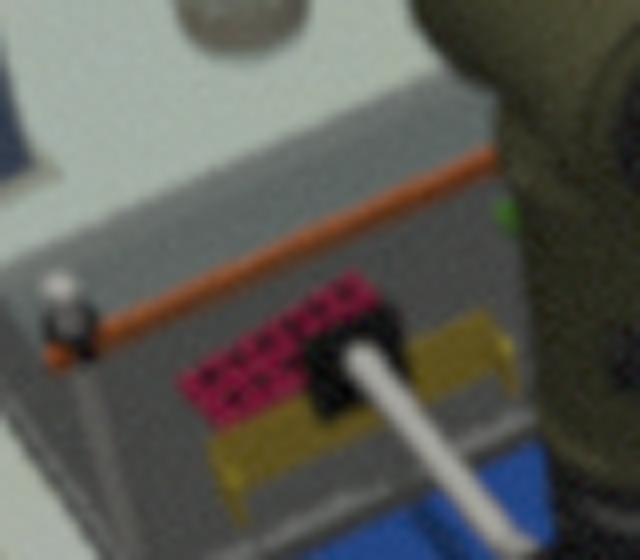

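The blade is over the front deck strip, clear of the pink rack and the orange edge. No contact yet, so I keep feeling down.

```bash
for i in 1; do python3 -m handwheel '0 0 0 0 0 -0.1 255;0 0 0 0 0 -0.1 255';  python3 -c "
from station import *;print(state()['moment'])"; python3 -m handwheel '0 0 0 0 0 -0.1 255;0 0 0 0 0 -0.1 255';  python3 -c "
from station import *;print(state()['moment'])"; done
```

```text
time: 7.2
tcp_pos: [633.8, 44.5, 86.6]
tcp_rot: [-2.322, -2.115, 0.001]
wrist_force: [0.7, 0.2, -3.6]
grip_width: 22.7
[0.22187747 0.00357613 0.02622527]
time: 7.4
tcp_pos: [633.7, 44.5, 83.6]
tcp_rot: [-2.322, -2.115, 0.001]
wrist_force: [-0.7, 0.1, -3.8]
grip_width: 22.5
[0.23361726 0.01798422 0.06479505]
```

```bash
python3 -m handwheel '0 0 0 0 0 -0.1 255;0 0 0 0 0 -0.1 255';  python3 -c "
from station import *;print(state()['moment'])"
```

```text
time: 7.6
tcp_pos: [633.9, 44.5, 80.6]
tcp_rot: [-2.322, -2.116, 0.001]
wrist_force: [-0.3, -0.0, -3.8]
grip_width: 22.3
[ 0.13248303 -0.07346291  0.02030171]
```

```bash
python3 -m handwheel '0 0 0 0 0 -0.05 255;0 0 0 0 0 -0.05 255';  python3 -c "
from station import *;print(state()['moment'])";python3 -m handwheel '0 0 0 0 0 -0.05 255;0 0 0 0 0 -0.05 255';  python3 -c "
from station import *;print(state()['moment'])"
```

```text
time: 7.8
tcp_pos: [634.1, 44.6, 79.6]
tcp_rot: [2.322, 2.116, 0.0]
wrist_force: [-0.2, 1.1, -2.1]
grip_width: 22.6
[-0.02545559  0.01665914 -0.09035572]
time: 8.0
tcp_pos: [634.3, 44.8, 78.3]
tcp_rot: [2.322, 2.116, 0.001]
wrist_force: [-0.3, 1.9, -0.4]
grip_width: 22.3
[-0.15342966  0.14342582 -0.14572044]
```

The deck is felt at TCP z about 81 (force and moment change there), so the lip is about 78 mm below the axis. I raise it, pass over the pink rack, and lower behind it.

```bash
python3 -m handwheel '0 0 0 0 0 0.4 255;0 0 0 0 0 0.75 255;0 0 0 0 0 0.75 255;0 0 0 -0.04 -0.4 0.75 255;0 0 0 -0.09 -1 0.75 255;0 0 0 -0.15 -1.6 0.75 255;0 0 0 -0.21 -2.2 0.75 255;0 0 0 -0.26 -2.8 0.75 255;0 0 0 -0.3 -3.19 0.75 255;0 0 0 -0.3 -3.19 0.75 255;0 0 0 -0.3 -3.19 0.5 255;0 0 0 -0.3 -3.19 0.25 255;0 0 0 -0.3 -3.19 0.12 255;0 0 0 -0.3 -3.19 0.12 255'
python3 - <<'E'
from h import *
s=state();print(s["tcp_pos"],s["wrist_force"],s["moment"])
t=capture("top");a=t["img"][130:310,330:470,::-1]
print("pink",rect(t,mask(t,155,179,90,60,(560,240,600,305)),32))
print("yel",rect(t,mask(t,18,35,90,60,(560,200,640,310)),56))
cv2.imwrite("pics/p4.png",cv2.resize(a,(467,600),interpolation=2))
E
```

```text
time: 9.4
tcp_pos: [624.5, -49.8, 80.5]
tcp_rot: [-2.319, -2.117, 0.002]
wrist_force: [-0.6, -0.2, -3.4]
grip_width: 22.4
[624.53517598 -49.83129988  80.47997941] [-0.59367937 -0.2439439  -3.4426424 ] [ 0.1156444   0.01525912 -0.05015564]
pink (326, [array([ 605., -270.]), array([88.8, 34.9]), np.float64(3.3)], array([ 603.4, -270.1], dtype=float32))
yel (130, [array([ 599.4, -301.6]), array([ 21.5, 122.6]), np.float64(88.0)], array([ 601.7, -302.9], dtype=float32))
```

View pics/p4.png

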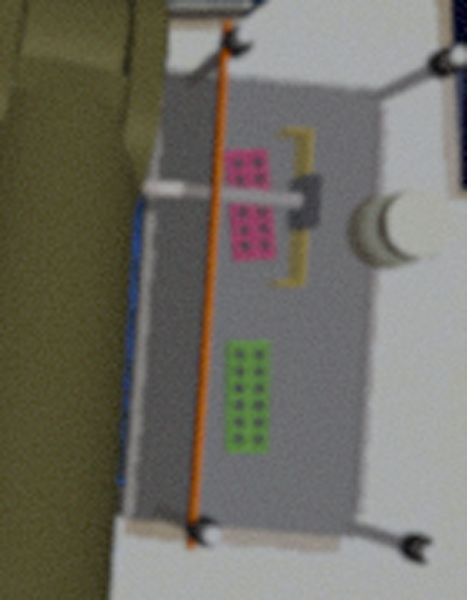

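The blade (x about 300 px in the crop) is behind the pink rack, with the rack centred between the cheeks. Now I draw it out.

```bash
python3 -m handwheel '0 0 0 0.01 0.12 0 255;0 0 0 0.03 0.3 0 255;0 0 0 0.06 0.6 0 255;0 0 0 0.08 0.9 0 255;0 0 0 0.11 1.2 0 255;0 0 0 0.14 1.5 0 255;0 0 0 0.17 1.8 0 255;0 0 0 0.19 2.1 0 255;0 0 0 0.22 2.4 0 255;0 0 0 0.25 2.7 0 255;0 0 0 0.28 3 0 255;0 0 0 0.3 3.3 0 255;0 0 0 0.33 3.6 0 255;0 0 0 0.36 3.9 0 255;0 0 0 0.39 4.2 0 255;0 0 0 0.41 4.45 0 255;0 0 0 0.43 4.65 0 255;0 0 0 0.43 4.65 0 255;0 0 0 0.43 4.65 0 255'
python3 - <<'E'
from h import *
s=state();print(s["tcp_pos"],s["wrist_force"],s["moment"])
t=capture("top");c=capture("scene")
print("pink",rect(t,mask(t,155,179,90,60,(400,200,600,305)),18))
print("pink",rect(c,mask(c,160,179,110,60,(200,180,500,330)),18))
a=np.hstack([cv2.resize(t["img"][130:310,280:470,::-1],(400,400),interpolation=2),cv2.resize(c["img"][100:240,150:320,::-1],(400,400),interpolation=2)])
cv2.imwrite("pics/p5.png",a)
E
```

```text
time: 11.35
tcp_pos: [637.9, 88.2, 81.6]
tcp_rot: [2.322, 2.115, -0.0]
wrist_force: [-0.0, -0.2, -3.8]
grip_width: 22.6
[637.92453426  88.18050026  81.61722554] [-0.04703705 -0.16136362 -3.83123922] [ 0.15751979  0.01988297 -0.04219257]
pink (345, [array([ 617.4, -152. ]), array([36.7, 89.9]), np.float64(84.8)], array([ 616.3, -150.6], dtype=float32))
pink (208, [array([ 620.6, -148.1]), array([37.3, 90.1]), np.float64(84.4)], array([ 627. , -148.6], dtype=float32))
```

View pics/p5.png

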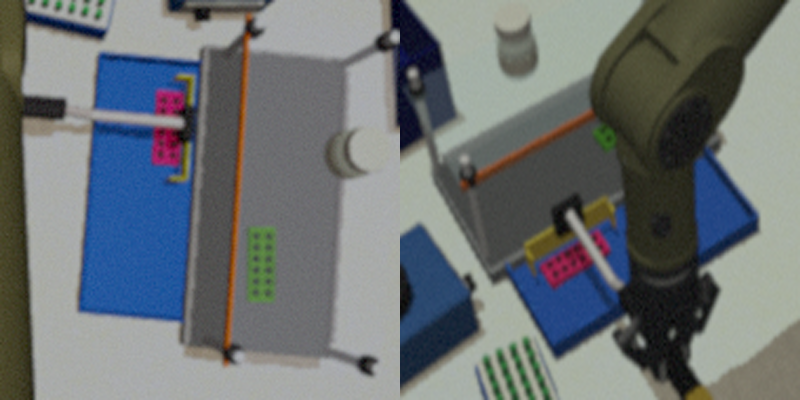

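The pink rack lies in the tray, off the deck, centred about 42 mm in front of the deck edge. Now the green one.

```bash
python3 -m handwheel '0 0 0 0 0 0.35 255;0 0 0 0 0 0.75 255;0 0 0 -0.3 0.03 0.75 255;0 0 0 -0.9 0.08 0.75 255;0 0 0 -1.7 0.16 0.75 255;0 0 0 -2.6 0.24 0.75 255;0 0 0 -3.5 0.32 0.75 255;0 0 0 -4.3 0.4 0.75 255;0 0 0 -4.9 0.45 0.75 255;0 0 0 -5.11 0.47 0.75 255;0 0 0 -5.11 0.47 0.75 255;0 0 0 -5.11 0.47 0.75 255'
python3 - <<'E'
from h import *
s=state();print(s["tcp_pos"],s["wrist_force"],s["moment"])
t=capture("top")
print("green",rect(t,mask(t,40,80,90,60,(560,310,600,390)),32))
print("pink",rect(t,mask(t,155,179,90,60,(400,200,600,305)),18))
print("yel",rect(t,mask(t,18,35,90,60,(480,300,560,420)),70))
E
```

```text
time: 12.65
tcp_pos: [485.7, 102.4, 104.7]
tcp_rot: [2.322, 2.115, 0.003]
wrist_force: [0.1, -0.8, -2.7]
grip_width: 22.5
[485.68459592 102.38289491 104.71342527] [ 0.10200967 -0.84860184 -2.69152526] [ 0.2102352  -0.09705634  0.03951291]
green (305, [array([ 450.9, -263.4]), array([29.7, 87.9]), np.float64(88.7)], array([ 450.6, -263. ], dtype=float32))
pink (407, [array([ 617.7, -150.5]), array([34. , 89.5]), np.float64(84.6)], array([ 617.9, -150.6], dtype=float32))
yel (122, [array([ 461.5, -157.1]), array([ 22.1, 124.1]), np.float64(78.1)], array([ 460.6, -157.3], dtype=float32))
```

```bash
python3 -m handwheel '0 0 0 -0.03 -0.3 0 255;0 0 0 -0.08 -0.9 0 255;0 0 0 -0.15 -1.6 0 255;0 0 0 -0.22 -2.4 0 255;0 0 0 -0.3 -3.2 0 255;0 0 0 -0.36 -3.9 0 255;0 0 0 -0.42 -4.5 0 255;0 0 0 -0.44 -4.75 0 255;0 0 0 -0.44 -4.75 0 255;0 0 0 -0.44 -4.75 -0.25 255;0 0 0 -0.44 -4.75 -0.5 255;0 0 0 -0.44 -4.75 -0.72 255;0 0 0 -0.44 -4.75 -0.74 255;0 0 0 -0.44 -4.75 -0.74 255'
python3 - <<'E'
from h import *
s=state();print(s["tcp_pos"],s["wrist_force"],s["moment"])
t=capture("top")
print("green",rect(t,mask(t,40,80,90,60,(560,310,600,390)),32))
print("yel",rect(t,mask(t,18,35,90,60,(575,300,640,400)),56))
cv2.imwrite("pics/p6.png",cv2.resize(t["img"][130:310,280:470,::-1],(600,568),interpolation=2))
E
```

```text
time: 14.1
tcp_pos: [471.2, -39.8, 81.5]
tcp_rot: [-2.322, -2.116, 0.001]
wrist_force: [0.3, -0.2, -3.8]
grip_width: 22.9
[471.18071142 -39.75673173  81.49925524] [ 0.26393108 -0.16990176 -3.81422185] [ 0.21159638 -0.04852646  0.05215404]
green (249, [array([ 449.6, -263.4]), array([29.7, 85.2]), np.float64(88.7)], array([ 449.9, -263.1], dtype=float32))
yel (134, [array([ 448.1, -293.1]), array([ 13.6, 122.5]), np.float64(83.6)], array([ 447.2, -293.7], dtype=float32))
```

View pics/p6.png

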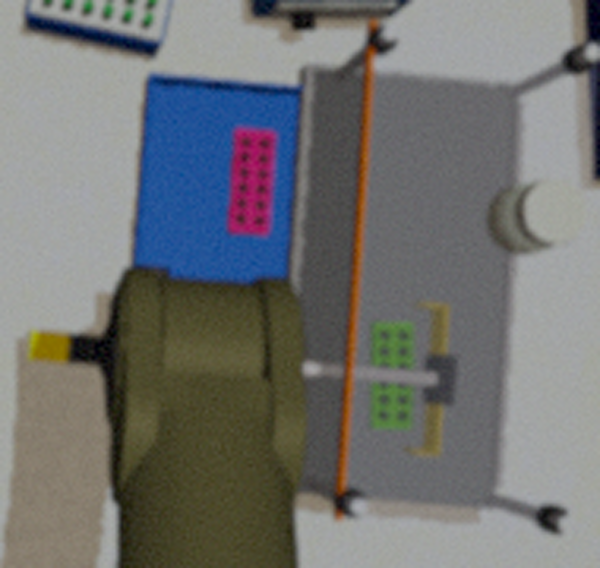

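The blade (x about 437) is behind the green rack (about 392, 375), which sits between the cheeks. The pink rack is flat in the tray at (253, 182). I draw the green one.

```bash
python3 -m handwheel '0 0 0 0.01 0.12 0 255;0 0 0 0.03 0.3 0 255;0 0 0 0.06 0.6 0 255;0 0 0 0.08 0.9 0 255;0 0 0 0.11 1.2 0 255;0 0 0 0.14 1.5 0 255;0 0 0 0.17 1.8 0 255;0 0 0 0.19 2.1 0 255;0 0 0 0.22 2.4 0 255;0 0 0 0.25 2.7 0 255;0 0 0 0.28 3 0 255;0 0 0 0.3 3.3 0 255;0 0 0 0.33 3.6 0 255;0 0 0 0.36 3.9 0 255;0 0 0 0.39 4.2 0 255;0 0 0 0.42 4.5 0 255;0 0 0 0.44 4.7 0 255;0 0 0 0.45 4.85 0 255;0 0 0 0.45 4.85 0 255;0 0 0 0.45 4.85 0 255'
python3 - <<'E'
from h import *
s=state();print(s["tcp_pos"],s["wrist_force"],s["moment"])
t=capture("top")
print("green",rect(t,mask(t,40,80,90,60,(400,300,600,400)),18))
print("pink",rect(t,mask(t,155,179,90,60,(400,200,600,305)),18))
E
```

```text
time: 16.15
tcp_pos: [484.9, 105.2, 81.9]
tcp_rot: [2.323, 2.115, -0.0]
wrist_force: [-0.0, -0.1, -2.8]
grip_width: 22.3
[484.91672917 105.16189898  81.90636407] [-0.04821412 -0.07049415 -2.83240841] [ 0.24392101  0.02245637 -0.01390959]
green (336, [array([ 463.4, -135.5]), array([35.8, 89.6]), np.float64(84.7)], array([ 464. , -134.7], dtype=float32))
pink (409, [array([ 617.7, -150.8]), array([34.2, 89.5]), np.float64(84.9)], array([ 618. , -150.7], dtype=float32))
```

Both racks are off the deck. I'm returning the scoop over its rest by reversing the summed shifts: +0.887, +7.28, and turn +0.49.

```bash
python3 -m handwheel '0 0 0 0 0 0.5 255;0 0 0 0 0 1.3 255;0 0 0 0 0 2.1 255;0 0 0 0 0 2.65 255;0 0 0 0 0.1 2.75 255;0 0 0.05 0.07 0.5 2.75 255;0 0 0.1 0.17 1.3 2.75 255;0 0 0.2 0.3 2.4 2.75 255;0 0 0.3 0.43 3.5 2.75 255;0 0 0.4 0.56 4.6 2.75 255;0 0 0.45 0.7 5.7 2.75 255;0 0 0.49 0.82 6.7 2.75 255;0 0 0.49 0.88 7.15 2.75 255;0 0 0.49 0.887 7.28 2.75 255;0 0 0.49 0.887 7.28 2.75 255;0 0 0.49 0.887 7.28 2.75 255'
python3 - <<'E'
from h import *
s=state();print(s["tcp_pos"],s["wrist_force"],s["moment"],s["grip_width"])
t=capture("top");w=capture("wrist")
print("green",rect(t,mask(t,40,80,90,60,(400,300,600,400)),18))
print("pink",rect(t,mask(t,155,179,90,60,(400,200,600,305)),18))
cv2.imwrite("pics/p7.png",np.hstack([cv2.resize(t["img"][130:310,130:400,::-1],(450,300)),cv2.resize(w["img"][:,:,::-1],(350,262))[:,:].copy() if 0 else cv2.resize(w["img"][:,:,::-1],(350,300))]))
E
```

```text
time: 17.8
tcp_pos: [511.8, 322.0, 164.1]
tcp_rot: [2.25, 2.191, -0.002]
wrist_force: [1.0, -0.3, -3.5]
grip_width: 22.6
[511.78723568 321.97705033 164.07984385] [ 0.9943616  -0.33532701 -3.46568487] [ 0.20439338  0.04954573 -0.00762218] 22.611056555660948
green (429, [array([ 463.1, -134.9]), array([34.8, 89.4]), np.float64(84.6)], array([ 463.1, -135. ], dtype=float32))
pink (407, [array([ 617.7, -150.7]), array([34. , 89.5]), np.float64(84.8)], array([ 617.8, -150.6], dtype=float32))
```

View pics/p7.png

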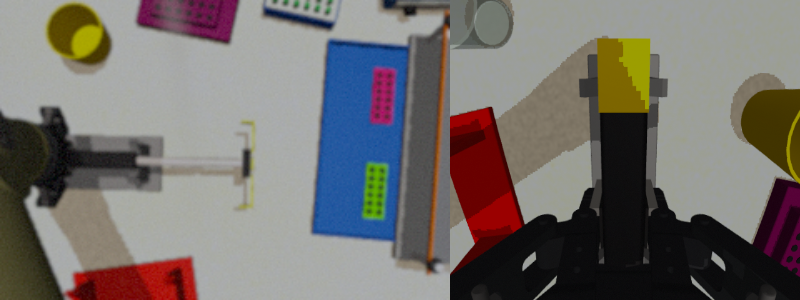

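Both racks lie flat in the tray, and the scoop is centred over the grey rest's forks. I lower it.

```bash
python3 -m handwheel '0 0 0 0 0 -0.3 255;0 0 0 0 0 -0.7 255;0 0 0 0 0 -1.1 255;0 0 0 0 0 -1.5 255;0 0 0 0 0 -1.8 255;0 0 0 0 0 -1.95 255;0 0 0 0 0 -2.02 255;0 0 0 0 0 -2.07 255;0 0 0 0 0 -2.07 255'; python3 -c "
from station import *;print(state()['moment'])"
```

```text
time: 18.8
tcp_pos: [511.9, 324.0, 102.8]
tcp_rot: [2.249, 2.194, 0.001]
wrist_force: [-0.8, 0.4, -3.9]
grip_width: 22.4
[ 0.25547146  0.03185703 -0.02490056]
```

```bash
python3 -m handwheel '0 0 0 0 0 -0.05 255;0 0 0 0 0 -0.05 255'; python3 -c "
from station import *;print(state()['moment'])"
```

```text
time: 19.0
tcp_pos: [512.0, 324.2, 102.5]
tcp_rot: [2.249, 2.194, 0.002]
wrist_force: [-2.7, -1.6, 4.9]
grip_width: 22.4
[-0.28819475  0.52787286 -0.11519427]
```

Seated: the force matches the value at pick-up. Now I release and rise.

```bash
python3 -m handwheel '0 0 0 0 0 0 150;0 0 0 0 0 0 60;0 0 0 0 0 0 0;0 0 0 0 0 0 0;0 0 0 0 0 0 0;0 0 0 0 0 0 0;0 0 0 0 0 0 0;0 0 0 0 0 0 0;0 0 0 0 0 0.2 0;0 0 0 0 0 0.8 0;0 0 0 0 0 1.6 0;0 0 0 0 0 2.5 0;0 0 0 0 0 3.5 0;0 0 0 0 0 4.5 0;0 0 0 0 0 5 0;0 0 0 0 0 5 0;0 0 0 0 0 5 0'
python3 - <<'E'
from h import *
t=capture("top");w=capture("wrist");c=capture("scene")
print("green",rect(t,mask(t,40,80,90,60,(400,300,600,400)),18))
print("pink",rect(t,mask(t,155,179,90,60,(400,200,600,305)),18))
print("blade",rect(t,mask(t,18,35,70,60,(380,280,415,375)),50))
cv2.imwrite("pics/p8.png",np.vstack([cv2.resize(c["img"][60:330,50:470,::-1],(560,360)),cv2.resize(w["img"][:,:,::-1],(320,240)).copy() if 0 else cv2.resize(w["img"][:300,:,::-1],(560,240))]))
E
```

```text
time: 20.7
tcp_pos: [511.2, 323.6, 249.9]
tcp_rot: [-2.249, -2.194, 0.002]
wrist_force: [-0.5, 0.1, -0.1]
grip_width: 85.5
green (428, [array([ 463.1, -135. ]), array([34.8, 89.4]), np.float64(84.7)], array([ 462.9, -135. ], dtype=float32))
pink (411, [array([ 617.8, -150.7]), array([34.3, 89.8]), np.float64(84.7)], array([ 618.1, -150.6], dtype=float32))
blade (104, [array([505.7,  71. ]), array([ 17.5, 128.6]), np.float64(88.6)], array([503.7,  67. ], dtype=float32))
```

View pics/p8.png

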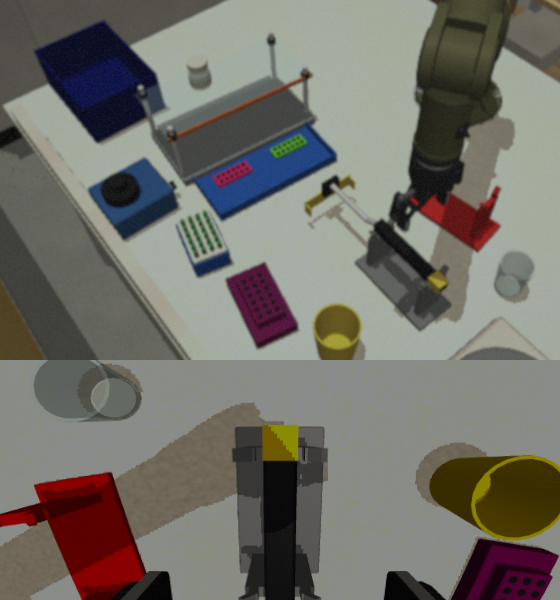

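The final view shows both racks flat in the blue tray at about (232, 174) and (289, 147). The scoop is back in the grey rest with its blade where it started, and the bystanders look unmoved.

```bash
python3 -c "
from station import *;print(hand_in())"
```

```text
the job is handed in; nothing more can be done
None
```

Both racks were drawn out with the scoop and now lie in the blue tray. The scoop is back in the grey forked rest, and I handed the job in at about 21 s of the 64 s allowed.

- **How it went:** I gripped the scoop at its origin and felt for the deck by touch; the lip came out about 78 mm below the axis. I then passed over each rack, lowered behind it and pulled it about 140 mm into the tray.
- **Racks:** in the last top view each measures about 34–35 × 89–90 mm, so flat, and neither moved between the last three top views. Right way up I judged only from the hole rows still showing on top.
- **Scoop:** after release, the blade is within about 1 mm of where it started.
- **Forces:** all wrist readings stayed under 7 N. They were read only at the end of each move, so peaks in between were not seen. The deck touch was about 3 N.
- **Surroundings:** I planned to keep at least 20 mm below the clear board. By eye, the jar, tip box, purple rack, sharps pot and beaker look unmoved; I did not measure them.

No check failed. The only disagreement was in the first measurements: the scoop's position along its handle differed by about 5 mm between the top and wrist cameras, and I used the wrist view.

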